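# Fit the shelf label holder and keep it pressed home

## Task

A new label holder is to go on the front edge of the small bench-top shelf. First press the cap of the clamped air-duster canister fully down and let it spring back up, to blow the channel clear; only then take the wide label holder from the wooden block and push its tongue down behind the shelf's lip, into the empty bay, against the spring until its shoulders sit fully home. The program finishes while the gripper is still holding the holder pressed down home (it pops up if let go); leave the narrow holder and the other things on the bench as they are.

Things in the scene. Friction and masses are not known exactly. Their poses are not given: they have to be found in the camera images.
- cap_top (a point): Centre of the top of the sprung cap, 180 mm above the bench when up; it is pushed straight down. The cap is a white disc 34 mm across, 18 mm tall, with a small spout, on a bare metal air-duster canister 62 mm across, clamped upright in a dark bench bracket to the left of the shelf.
- cap (a joint): How far the cap is down, m: 0 up, 0.006 fully down. Its spring pushes back with about 2 N at first and 6 N fully down, and brings it up again when released.
- shelf: Low wooden bench shelf, fixed, 330 mm wide (y); board top 98 mm up. Origin on the bench under the middle of the empty bay; x points into the shelf, y along the lip, z up. Two narrow holders, fixed, stand fitted 125 mm (centres) either side of the bay, tops 160 mm up. Stock on the board is 120 mm or more behind the channel, up to 160 mm high.
- bay (a point): Centre of the empty bay's mouth, level with the lip's top, 100 mm up; axes as the shelf's. An aluminium channel open upwards runs along the shelf's front: lip in front, wall behind, 8 mm apart, mouth flared to about 15 mm. The bay is 78 mm long in y between two end blocks (each 10 mm), their tops level with this point. Home: holder's shoulders rest on them, its origin 22 mm below this point.
- seat (a point): Centre of the top of the sprung steel strip in the bay, at rest 14 mm below the lip's top. The holder's tongue meets it 8 mm above home and pushes it down; it pushes up with about 3 N at first, 7 N at home. The homed holder's y lies along the shelf's y; a half turn about z is as good.
- holder: Wide label holder, loose, about 60 g, grey plastic, white card on both faces. Frame 96 mm wide (y), 12 thick (x), 60 tall; below it a tongue 70 wide, 5 thick, 22 long, rounded underneath. Origin: centre of the tongue's lower end, z up; the frame spans z 22 to 82 mm. Starts upright in the block's groove, frame on the block, top 100 mm above the bench; lifts straight out.
- narrow_holder: The narrow label holder, loose: same but the frame 56 mm wide and the tongue 40 mm wide. Stands in the same groove, centre 120 mm from the wide one's, and the two may be either way round. To be left alone.
- block: Wooden block, fixed, 75 mm (x) by 250 mm (y) by 40 mm tall, to the right of the shelf, with a 7 mm wide groove along its y in which the two holders stand. Origin: centre of the underside.
- beaker: Glass beaker, 64 mm across, 85 mm tall, on the bench; origin: centre of its underside. Bystander.
- jar: Amber jar with a black lid, 44 mm across, 60 mm tall, on the rear of the shelf board; origin: centre of its underside. Bystander.
- clamp: Dark steel clamp block, 30 by 40 by 22 mm, on the bench; origin: centre of its underside. Bystander.
- scissors: Steel scissors, about 125 mm long and 6 mm thick, lying in the white tray (160 by 260 by 18 mm) in front of the robot; origin: at the pivot, underside. Bystander.
- forceps: Steel forceps, 116 mm long and 6 mm thick, lying in the same tray; origin: middle of the underside. Bystander.
- dish: White dish, 60 mm across, 16 mm tall, in the same tray; origin: centre of its underside. Bystander.
Things that resemble listed ones, but are neither listed nor needed, are in the scene too. What is shaped like the holder but orange or turquoise is not meant. Leave any red look-alike of the part that bears cap_top alone.

How it is judged:
On the way, in this order (a step that is already met when the one before it is completed fails the run):
1. the canister's cap is pressed down (at least 4.5 of 6 mm) while the holder still stands in the block (value of joint cap above 0.0045 m and distance of holder from where it was at the start of the episode below 0.015 m), for 0.05 s.
2. the cap has sprung back up, the holder still in the block (value of joint cap below 0.0015 m and distance of holder from where it was at the start of the episode below 0.015 m), for 0.05 s.
3. the wide holder is lifted clear of the block in the gripper (height (world z) of holder above 0.05 m and contact force between the fingers and holder above 1 N), for 0.1 s.
At the end, for the whole second after the job is handed in: The wide holder is in the empty bay within 2.5 mm of fully down, 5 mm across and 7 mm along it, upright within 0.15 rad, in line with the shelf within 0.1 rad, at rest; the fingers hold it (over 2 N), pressed on the shelf with over 4 N; the cap is up (z of holder in the frame of bay between -0.026 and -0.0195 m and x of holder in the frame of bay between -0.005 and 0.005 m and y of holder in the frame of bay between -0.007 and 0.007 m and angle between holder's own z axis and vertical below 0.15 rad and angle between the y axis of holder and the y axis of shelf, either way round below 0.1 rad and contact force between holder and shelf above 4 N and contact force between the fingers and holder above 2 N and linear speed of holder below 0.02 m/s and value of joint cap below 0.0015 m); the arm keeps its last pose, push and grip.
It fails at once if the narrow holder is disturbed (moved over 20 mm) (distance of narrow_holder from where it was at the start of the episode above 0.02 m).
It fails at once if another thing on the bench, tray or shelf is moved over 30 mm (distance of any of beaker, jar, clamp, scissors, forceps, dish from where it was at the start of the episode above 0.03 m).
It also fails if it takes over 48 s, if anything falls off the work surface, if the arm or the gripper's body presses on something with over 40 N, if the wrist force passes 120 N, or if a joint passes its speed limit or range.

## Robot

A 7-joint arm with a two-finger parallel gripper is mounted at the origin on the work surface. World frame = base frame: x ahead of the robot, y to its left, z up, the work surface at z = 0. Lengths are in m, angles in rad, forces in N, time in s.
With the tool pointing down it reaches from about 0.4 to 0.85 m from the base axis. Payload 10.4 kg.
Tool frame: the origin (TCP) lies at the very end of the fingers, on their centre line; the grasp point (between the pads) lies 19 mm behind it (manip.grip_depth is the distance from the TCP to the grasp point, in m); z points along the fingers, y is the direction in which the jaws open and shut (so a half turn about z gives the same grasp; the last joint's range is limited). The gripper opens to 85 mm and grips with 20 to 120 N. Pads are 22 mm wide; open, the fingers measure 114 mm over their backs; the gripper's body (76 mm by 85 mm) begins 54 mm behind the grasp point. The pads swing forward as they close: fully open they stand 13 mm farther back than shut.
Start: joints at [-1.226, 0.332, -0.065, 1.46, 0.022, 1.35, -0.088], TCP at [0.225, 0.583, 0.231] pointing down, gripper open.
Joint ranges: [-2.6, 2.6], [-0.5, 2.12], [-1.47, 1.34], [0.16, 2.42], [-1.27, 4.41], [0.06, 2.06], [-2.6, 2.6]. Speed limits (rad/s): [2.22, 2.22, 2.79, 2.79, 3.14, 3.14, 3.14].

## Interface

Orientations are given as a unit quaternion [x, y, z, w].
In Python, from workcell import manip gives the robot as it stands.
- The arm moves only by the tool step_arm, never from a script. Its argument "motion" is a list of rows, each a list of 6 numbers: the shift along the tool's x, y, z in mm, then the turn, a rotation vector about the tool's x, y, z in degrees. A call has 1 to 20 rows; each row shifts and turns the pose as measured when the row begins, along the tool's axes as they then stand; what a row does not reach is not made up. A row lasts 1/8 s, in which the tool goes at most 62.5 mm and 10.7 degrees, less where a joint would pass 70% of its speed; a pose out of reach is approached as far as the arm can. A call with a gripper value outside its range is refused whole. "jaw" is the finger opening in mm, from 0 to 85.4, set as the call begins (left out, the last holds). The fingers move at their own pace and stop on an object; "force" is the grip in N (left out, the last holds). Time passes only in rows, so rows that do not move let the fingers close. It gives the time, the measured TCP pose, the force and the opening at its end, in the units of the state.
- manip.get_obs(): the state, without advancing time (a new reading comes with each control period).
- manip.camera(name): name is "side" or "top" or "wrist"; returns the picture (420x560x3 uint8, blue, green, red); there is no depth.
- manip.camera_info(name): a dict with "camera_matrix" (3x3 intrinsics, pixels), "k1" (the pictures are not rectified: a ray, as slopes to the right and down, at radius r is drawn at 1 + k1 r^2 times it, then the intrinsics apply), "R" (3x3) and "t" (3): a world point X has camera coordinates R X + t. Camera axes: x right, y down, z forward; pixel columns grow to the right and rows downward; lengths in m; the calibration is good to about 2 mm. A picture is of the moment at which its call begins: read the wrist's pose just before it. camera_info takes no time and is no camera call; for the wrist camera it gives the pose at the moment of the call.
- manip.hand_in(): hands the job in, once; it reports no verdict.
The state is a dict: "clock": time; "joint_pos": joint angles; "joint_velocities": joint speeds; "tau": joint torques, N m; "position": TCP position; "ee_rot": TCP orientation; "ft_force": force on the tool from outside, world axes, zero at the start; "torque": the same for the moment, N m; "grip_width": opening from 0.0 (shut) to 1.0 (fully open).
Only numpy, scipy, OpenCV 4.12 (cv2) and the standard library are available. Lean on these libraries where they do the work, as an engineer would, in place of code of your own. Each camera call takes 0.05 s, during which the arm holds its last target.

## Working session

There is one attempt and no reset: what is moved stays moved. The work goes in short steps, Python scripts to look and compute and a tool call to move; the robot and the scene stay as the last step left them, time stands still between calls to the robot, and variables do not carry over. Pictures are saved under pics/ and viewed, and the job is handed in when it is done.

Besides the shell and the picture viewer there is one more tool, called by a JSON object that holds its "api" and its "payload", one argument or row to a line. step_arm: Moves the arm, as the interface text tells. Its arguments: {"type":"object","properties":{"motion":{"type":"array"},"jaw":{"type":"number"},"force":{"type":"number"}},"required":["motion"]}

```bash
mkdir -p pics; ls; cat > h.py <<'E'
import numpy as np, cv2
from workcell import manip
from scipy.spatial.transform import Rotation as Ro
def info(n):
    i=manip.camera_info(n); return {k:(np.array(v) if k!='k1' else float(v)) for k,v in i.items() if k in('camera_matrix','k1','R','t')}
def ray(i,u,v):
    K=i['camera_matrix']; a=(np.array([u,v])-K[:2,2])/np.array([K[0,0],K[1,1]])
    p=a.copy()
    for _ in range(30): p=a/(1+i['k1']*(p@p))
    d=i['R'].T@np.array([p[0],p[1],1]); c=-i['R'].T@i['t']; return c,d/np.linalg.norm(d)
def onz(i,u,v,z):
    c,d=ray(i,u,v); return c+d*(z-c[2])/d[2]
def tri(rays):
    A=np.zeros((3,3));b=np.zeros(3)
    for c,d in rays:
        P=np.eye(3)-np.outer(d,d);A+=P;b+=P@c
    X=np.linalg.solve(A,b); return X,[np.linalg.norm((np.eye(3)-np.outer(d,d))@(X-c)) for c,d in rays]
def proj(i,X):
    p=i['R']@np.array(X)+i['t']; s=p[:2]/p[2]; s=s*(1+i['k1']*(s@s)); K=i['camera_matrix']; return K[:2,:2]@s+K[:2,2]
def st():
    o=manip.get_obs(); print(o['clock'],np.round(o['position'],4),np.round(o['ee_rot'],4),'F',np.round(o['ft_force'],1),'g',round(float(o['grip_width']),3)); return o
E
python3 - <<'E'
from h import *
import pickle
st()
D={}
for n in('side','top','wrist'):
    D[n]=info(n); im=manip.camera(n); cv2.imwrite(f'pics/{n}0.png',im); print(n,D[n]['camera_matrix'].round(1).tolist(),D[n]['k1'],(-D[n]['R'].T@D[n]['t']).round(3))
    D[n+'_im']=im
pickle.dump(D,open('d0.pkl','wb'))
E
```

```text
pics
0.0 [0.2246 0.5828 0.2305] [ 1.829e-01  9.831e-01 -7.000e-04 -1.000e-04] F [ 0.4 -0.5  0. ] g 0.998
side [[528.7, 0.0, 284.5], [0.0, 528.7, 207.4], [0.0, 0.0, 1.0]] 0.061694702647529596 [-0.147 -0.733  1.214]
top [[500.6, 0.0, 276.6], [0.0, 500.6, 206.8], [0.0, 0.0, 1.0]] -0.18234409844614718 [ 0.312 -0.049  1.534]
wrist [[357.3, 0.0, 284.9], [0.0, 357.3, 207.8], [0.0, 0.0, 1.0]] -0.07657939192815627 [0.147 0.613 0.375]
```

View pics/side0.png

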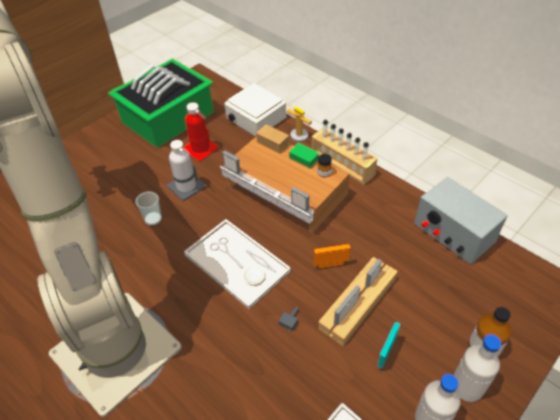

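View pics/top0.png

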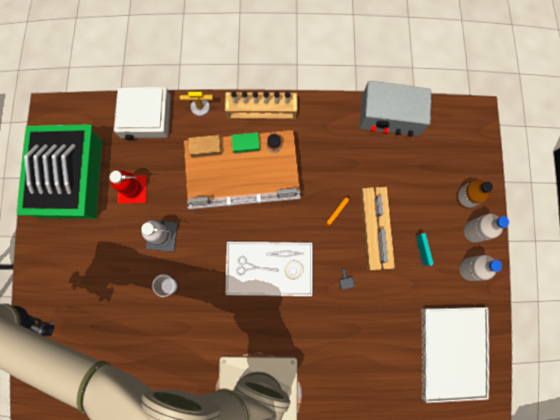

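View pics/wrist0.png

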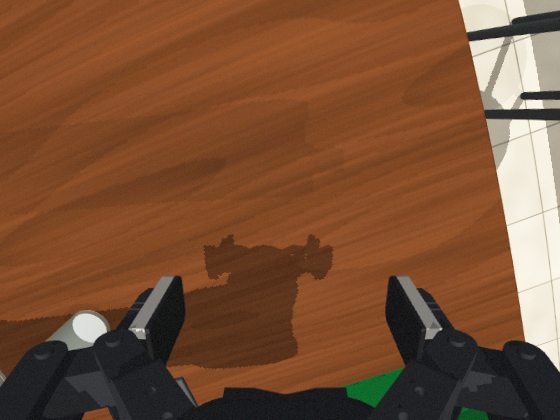

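```bash
python3 - <<'E'
import pickle,cv2,numpy as np
D=pickle.load(open('d0.pkl','rb'))
def z(n,x,y,w,h,s,o):
    im=cv2.resize(D[n+'_im'][y:y+h,x:x+w],None,fx=s,fy=s,interpolation=cv2.INTER_CUBIC)
    for k in range(0,w,10): cv2.putText(im,str(x+k),(k*s,8),0,.3,(255,255,255),1); cv2.line(im,(k*s,8),(k*s,14),(255,255,255),1)
    for k in range(0,h,10): cv2.putText(im,str(y+k),(0,k*s+4),0,.3,(0,255,255),1)
    return im
cv2.imwrite('pics/z1.png',np.vstack([z('top',130,180,195,75,4,0),z('side',160,120,195,75,4,0)[:300]]))
cv2.imwrite('pics/z2.png',np.hstack([z('top',350,180,70,95,6,0),z('side',310,250,62,95,6,0)]))
E
```

```text
(no output)
```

View pics/z1.png

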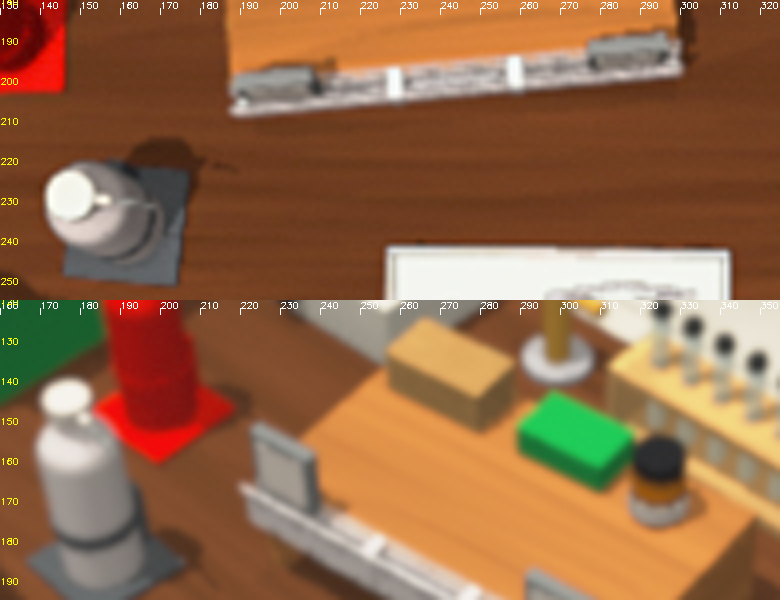

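View pics/z2.png

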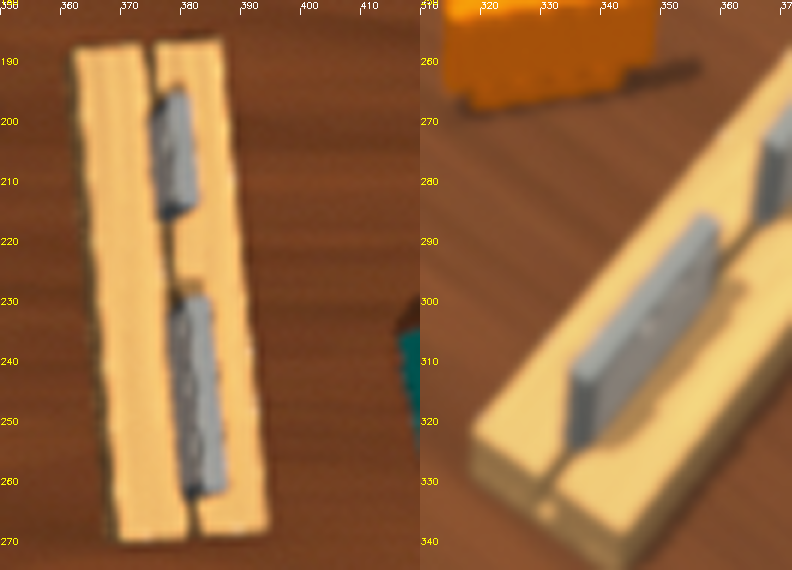

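```bash
python3 - <<'E'
from h import *
import pickle
D=pickle.load(open('d0.pkl','rb'))
P={'cap':((147.5,228.5),(176.5,142.5)),'blkL':((228.5,200.5),(253.3,181.3)),'blkR':((258.5,197.5),(276.8,193.5)),
'hfar':((383,229.7),(357.8,286.7)),'hnear':((385.8,261.7),(337.2,311.7))}
for k,(a,b) in P.items():
    X,r=tri([ray(D['top'],*a),ray(D['side'],*b)]); print(k,X.round(4),np.round(r,4))
for n,u,z in (('cap',(147.5,228.5),.18),('L',(228.5,200.5),.1),('R',(258.5,197.5),.1),('hf',(383,229.7),.1),('hn',(385.8,261.7),.1),('nfar',(380,194.5),.1),('lipL',(189,207),.1),('lipR',(300,197),.1)):
    print(n,onz(D['top'],*u,z).round(4))
o=st();R=Ro.from_quat(o['ee_rot']).as_matrix();print(R.round(3)); w=D['wrist'];print('cam in tool',(R.T@(-w['R'].T@w['t']-o['position'])).round(4),(w['R']@R).round(3))
E
```

```text
cap [0.4756 0.2984 0.1921] [0.0012 0.0012]
blkL [0.571  0.0865 0.1037] [0.0017 0.0017]
blkR [ 5.799e-01 -5.000e-04  1.066e-01] [0.002 0.002]
hfar [ 0.4888 -0.3626  0.1024] [0.0027 0.0027]
hnear [ 0.3972 -0.3693  0.1058] [0.0008 0.0008]
cap [0.4781 0.3009 0.18  ]
L [0.5731 0.0859 0.1   ]
R [ 0.5828 -0.0015  0.1   ]
hf [ 0.4912 -0.3649  0.1   ]
hn [ 0.3981 -0.3712  0.1   ]
nfar [ 0.5955 -0.3586  0.1   ]
lipL [0.5527 0.2012 0.1   ]
lipR [ 0.5855 -0.1225  0.1   ]
0.15 [0.2246 0.5829 0.2307] [ 1.828e-01  9.831e-01 -5.000e-04 -1.000e-04] F [-0.4 -0.5 -1.3] g 1.003
[[-0.933  0.359 -0.   ]
 [ 0.359  0.933 -0.001]
 [-0.    -0.001 -1.   ]]
cam in tool [ 0.083  -0.0004 -0.1439] [[-0.     1.     0.   ]
 [-0.948 -0.    -0.318]
 [-0.318 -0.     0.948]]
```

```bash
cat >> h.py <<'E'
def plan(p,yaw,n,o=None,cm=0):
    """yaw: desired world angle (deg) of tool y, tool down. prints rows"""
    o=o or st(); P=np.array(o['position'],float); R=Ro.from_quat(o['ee_rot'])
    c,s=np.cos(np.radians(yaw)),np.sin(np.radians(yaw))
    T=Ro.from_matrix(np.array([[-s,c,0],[c,s,0],[0,0,-1.]]))
    cur=np.degrees(np.arctan2(R.as_matrix()[1,1],R.as_matrix()[0,1])); print('cur yaw',cur.round(2),'z',R.as_matrix()[:,2].round(4))
    rv=(R.inv()*T).as_rotvec(); d=(np.array(p)-P)/n
    rows=[]
    for k in range(n):
        rows.append([*np.round(R.inv().apply(d)*1000,1).tolist(),*np.round(np.degrees(rv)/n,1).tolist()]); R=R*Ro.from_rotvec(rv/n)
    print(rows)
E
python3 -c "
from h import *
plan([.478,.300,.285],32,8)"
```

```text
0.15 [0.2246 0.5829 0.2307] [ 1.828e-01  9.831e-01 -5.000e-04 -1.000e-04] F [-0.4 -0.5 -1.3] g 1.003
cur yaw 68.93 z [-3.e-04 -1.e-03 -1.e+00]
[[-42.3, -21.6, -6.8, -0.0, 0.0, 4.6], [-43.9, -18.2, -6.8, -0.0, 0.0, 4.6], [-45.2, -14.6, -6.8, -0.0, 0.0, 4.6], [-46.2, -10.9, -6.8, -0.0, 0.0, 4.6], [-46.9, -7.1, -6.8, -0.0, 0.0, 4.6], [-47.4, -3.3, -6.8, -0.0, 0.0, 4.6], [-47.5, 0.5, -6.8, -0.0, 0.0, 4.6], [-47.3, 4.3, -6.8, -0.0, 0.0, 4.6]]
```

{"api": "step_arm", "payload": {
  "motion": [
    [-42, -22, -7, 0, 0, 4.6],
    [-44, -18, -7, 0, 0, 4.6],
    [-45, -15, -7, 0, 0, 4.6],
    [-46, -11, -7, 0, 0, 4.6],
    [-47, -7, -7, 0, 0, 4.6],
    [-47, -3, -7, 0, 0, 4.6],
    [-47, 0, -7, 0, 0, 4.6],
    [-47, 4, -7, 0, 0, 4.6],
    [0, 0, 0, 0, 0, 0]
  ],
  "jaw": 0
}}

```text
clock: 1.27
position: [0.4806, 0.2882, 0.2858]
ee_rot: [0.493, 0.87, -0.003, -0.0]
ft_force: [0.1, -0.7, -1.2]
grip_width: -0.004
```

```bash
python3 - <<'E'
from h import *
import pickle
st(); w=info('wrist'); im=manip.camera('wrist'); cv2.imwrite('pics/w1.png',im); pickle.dump(w,open('w1.pkl','wb')); print(proj(w,[.478,.300,.18]),proj(w,[.4756,.2984,.192]))
E
```

```text
1.275 [0.4806 0.2882 0.2858] [ 4.927e-01  8.702e-01 -2.800e-03 -1.000e-04] F [ 0.1 -0.7 -1.2] g -0.004
[292.25652745 191.01985488] [288.36537365 195.96283382]
```

View pics/w1.png

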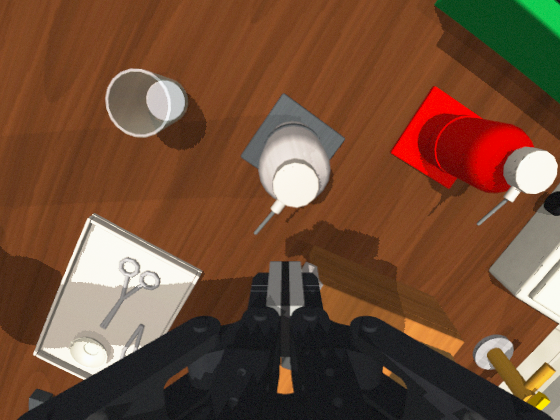

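```bash
python3 - <<'E'
from h import *
import pickle
D=pickle.load(open('d0.pkl','rb'));w=pickle.load(open('w1.pkl','rb')); im=cv2.imread('pics/w1.png')
g=cv2.cvtColor(im,6)[150:215,265:335]; m=(g>225).astype('uint8'); m=cv2.morphologyEx(m,cv2.MORPH_OPEN,np.ones((15,15)))
n,l,s,c=cv2.connectedComponentsWithStats(m); print(s,c+[265,150])
u=(c+[265,150])[1]
print(onz(w,*u,.18), tri([ray(w,*u),ray(D['top'],147.5,228.5)]),tri([ray(w,*u),ray(D['top'],147.5,228.5),ray(D['side'],176.5,142.5)]))
X=onz(w,*u,.18); plan([X[0],X[1],.190],32,3)
E
```

```text
[[   0    0   70   65 3088]
 [  10   15   42   40 1462]] [[301.55148964 180.72862694]
 [295.16689466 184.68536252]]
[0.47732742 0.30514413 0.18      ] (array([0.47900537, 0.30318627, 0.17089235]), [np.float64(0.00022717388910738255), np.float64(0.00022717388910723323)]) (array([0.47743518, 0.30356475, 0.18490434]), [np.float64(0.002698393339224581), np.float64(0.0038515700614764376), np.float64(0.0021070512155171046)])
1.325 [0.4791 0.2904 0.2854] [ 4.909e-01  8.712e-01 -2.800e-03 -8.000e-04] F [ 0.8  0.2 -0.6] g 0.002
cur yaw 31.21 z [-0.0041 -0.0042 -1.    ]
[[4.6, 2.2, 31.8, -0.1, 0.0, -0.3], [4.5, 2.2, 31.8, -0.1, 0.0, -0.3], [4.5, 2.2, 31.8, -0.1, 0.0, -0.3]]
```

{"api": "step_arm", "payload": {
  "motion": [
    [4.5, 2.2, 31.5, 0, 0, 0],
    [4.5, 2.2, 31.5, 0, 0, 0],
    [4.5, 2.2, 31.5, 0, 0, 0],
    [0, 0, 0, 0, 0, 0]
  ]
}}

```text
clock: 1.82
position: [0.4734, 0.3099, 0.1876]
ee_rot: [0.487, 0.873, -0.003, -0.002]
ft_force: [-0.3, 0.1, 0.9]
grip_width: 0.002
```

```bash
python3 - <<'E'
from h import *
st(); w=info('wrist'); im=manip.camera('wrist'); s=manip.camera('side'); cv2.imwrite('pics/w2.png',np.hstack([im[100:400,120:440],cv2.resize(s[100:220,120:260],None,fx=3,fy=3)[:300]]))
plan([.4773,.304,.175],32,1)
E
```

```text
1.825 [0.4734 0.3099 0.1876] [ 0.4869  0.8735 -0.0029 -0.002 ] F [-0.3  0.1  0.9] g 0.002
1.925 [0.4753 0.3101 0.1907] [ 4.874e-01  8.732e-01 -6.000e-04 -1.000e-03] F [-0.7 -0.   0.8] g -0.001
cur yaw 31.65 z [-2.3e-03 -2.0e-04 -1.0e+00]
[[-6.3, -1.4, 15.7, -0.1, -0.1, -0.3]]
```

View pics/w2.png

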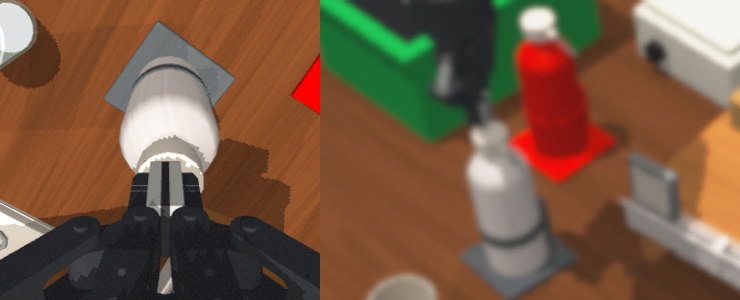

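{"api": "step_arm", "payload": {
  "motion": [
    [-6, -1, 4, 0, 0, 0],
    [0, 0, 7, 0, 0, 0],
    [0, 0, 4, 0, 0, 0],
    [0, 0, 0, 0, 0, 0]
  ]
}}

```text
clock: 2.42
position: [0.479, 0.3049, 0.1785]
ee_rot: [0.488, 0.873, 0.002, -0.0]
ft_force: [-0.7, -0.5, 2.8]
grip_width: 0.001
```

{"api": "step_arm", "payload": {
  "motion": [
    [0, 0, 4, 0, 0, 0],
    [0, 0, 4, 0, 0, 0],
    [0, 0, 4, 0, 0, 0]
  ]
}}

```text
clock: 2.8
position: [0.4797, 0.3053, 0.1735]
ee_rot: [0.488, 0.873, 0.004, -0.0]
ft_force: [-19.2, -11.7, 45.7]
grip_width: 0.003
```

{"api": "step_arm", "payload": {
  "motion": [
    [0, 0, 0, 0, 0, 0]
  ]
}}

```text
clock: 2.92
position: [0.4798, 0.3053, 0.175]
ee_rot: [0.488, 0.873, 0.005, -0.0]
ft_force: [-3.1, -1.2, 4.1]
grip_width: 0.001
```

```bash
python3 - <<'E'
from h import *
st(); s=manip.camera('wrist'); cv2.imwrite('pics/w3.png',s[150:400,120:440])
E
```

```text
2.925 [0.4798 0.3053 0.175 ] [ 4.878e-01  8.730e-01  4.600e-03 -1.000e-04] F [-3.1 -1.2  4.1] g 0.001
```

View pics/w3.png

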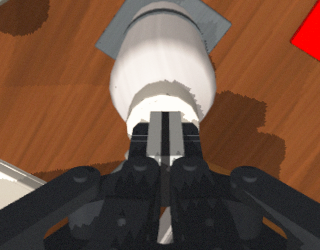

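{"api": "step_arm", "payload": {
  "motion": [
    [0, 0, 2.5, 0, 0, 0],
    [0, 0, 2, 0, 0, 0],
    [0, 0, 1.5, 0, 0, 0]
  ]
}}

```text
clock: 3.35
position: [0.48, 0.3054, 0.174]
ee_rot: [0.488, 0.873, 0.006, -0.0]
ft_force: [-7.6, -4.3, 16.3]
grip_width: -0.003
```

{"api": "step_arm", "payload": {
  "motion": [
    [0, 0, 1.5, 0, 0, 0]
  ]
}}

```text
clock: 3.48
position: [0.4799, 0.3054, 0.174]
ee_rot: [0.488, 0.873, 0.006, -0.0]
ft_force: [-6.0, -4.4, 15.0]
grip_width: 0.001
```

{"api": "step_arm", "payload": {
  "motion": [
    [0, 0, -15, 0, 0, 0],
    [0, 0, -30, 0, 0, 0],
    [0, 0, -30, 0, 0, 0]
  ]
}}

```text
clock: 3.85
position: [0.4787, 0.3039, 0.2492]
ee_rot: [0.488, 0.873, 0.005, -0.001]
ft_force: [-0.7, 0.5, -0.5]
grip_width: 0.001
```

```bash
python3 - <<'E'
from h import *
plan([.445,-.368,.215],-86,14)
E
```

```text
3.85 [0.4787 0.3039 0.2492] [ 4.879e-01  8.729e-01  4.500e-03 -7.000e-04] F [-0.7  0.5 -0.5] g 0.001
cur yaw 31.59 z [ 0.0031  0.0086 -1.    ]
[[-39.6, -27.2, 2.0, -0.0, -0.0, 8.4], [-43.2, -21.1, 2.1, -0.0, -0.0, 8.4], [-45.8, -14.6, 2.1, -0.0, -0.0, 8.4], [-47.4, -7.7, 2.1, -0.0, -0.0, 8.4], [-48.1, -0.7, 2.2, -0.0, -0.0, 8.4], [-47.7, 6.3, 2.2, -0.0, -0.0, 8.4], [-46.2, 13.2, 2.2, -0.0, -0.0, 8.4], [-43.8, 19.8, 2.3, -0.0, -0.0, 8.4], [-40.4, 26.0, 2.3, -0.0, -0.0, 8.4], [-36.2, 31.6, 2.3, -0.0, -0.0, 8.4], [-31.2, 36.6, 2.4, -0.0, -0.0, 8.4], [-25.5, 40.7, 2.4, -0.0, -0.0, 8.4], [-19.3, 44.0, 2.4, -0.0, -0.0, 8.4], [-12.7, 46.4, 2.4, -0.0, -0.0, 8.4]]
```

```bash
python3 - <<'E'
from h import *
plan([.577,.042,.26],6,6)
E
```

```text
3.85 [0.4787 0.3039 0.2492] [ 4.879e-01  8.729e-01  4.500e-03 -7.000e-04] F [-0.7  0.5 -0.5] g 0.001
cur yaw 31.59 z [ 0.0031  0.0086 -1.    ]
[[-45.7, -8.9, -2.1, 0.1, -0.1, 4.3], [-46.3, -5.5, -2.1, 0.1, -0.1, 4.3], [-46.6, -2.0, -2.0, 0.1, -0.1, 4.3], [-46.6, 1.4, -1.9, 0.1, -0.1, 4.3], [-46.4, 4.9, -1.9, 0.1, -0.1, 4.3], [-45.9, 8.3, -1.8, 0.1, -0.1, 4.3]]
```

{"api": "step_arm", "payload": {
  "motion": [
    [-46, -9, -2, 0, 0, 4.3],
    [-46, -5, -2, 0, 0, 4.3],
    [-47, -2, -2, 0, 0, 4.3],
    [-47, 1, -2, 0, 0, 4.3],
    [-46, 5, -2, 0, 0, 4.3],
    [-46, 8, -2, 0, 0, 4.3],
    [0, 0, 0, 0, 0, 0]
  ],
  "jaw": 60
}}

```text
clock: 4.72
position: [0.5793, 0.0335, 0.2632]
ee_rot: [0.675, 0.738, 0.007, -0.0]
ft_force: [-0.5, 1.2, -0.5]
grip_width: 0.698
```

```bash
python3 - <<'E'
from h import *
import pickle
st(); w=info('wrist'); im=manip.camera('wrist'); cv2.imwrite('pics/w4.png',im); pickle.dump(w,open('w4.pkl','wb'))
E
```

```text
4.725 [0.5793 0.0335 0.2632] [ 6.752e-01  7.376e-01  6.800e-03 -3.000e-04] F [-0.5  1.2 -0.5] g 0.698
```

View pics/w4.png

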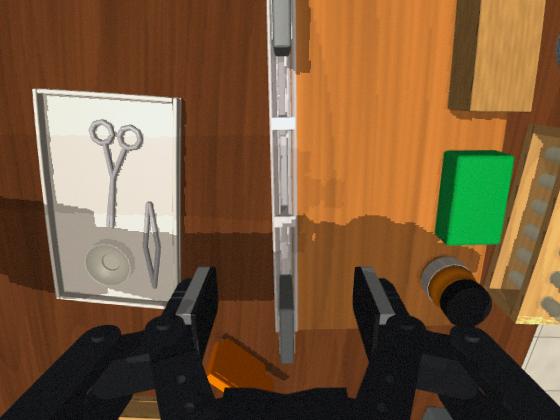

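```bash
python3 - <<'E'
import cv2
im=cv2.imread('pics/w4.png')
cv2.imwrite('pics/z4.png',cv2.resize(im[105:235,245:325],None,fx=4.5,fy=4.5,interpolation=cv2.INTER_CUBIC))
E
```

```text
(no output)
```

View pics/z4.png

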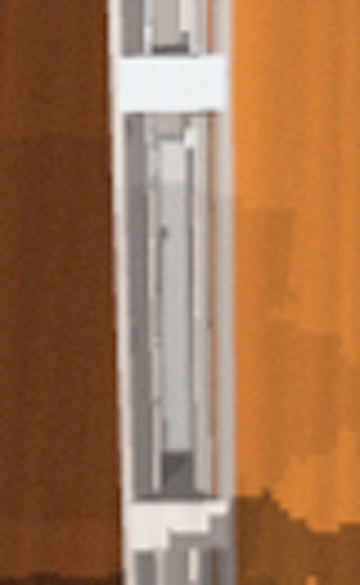

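```bash
python3 - <<'E'
from h import *
import pickle
D=pickle.load(open('d0.pkl','rb'));w=pickle.load(open('w4.pkl','rb'))
a=onz(w,283.3,129.9,.1);b=onz(w,285.1,215.4,.1);print(a,b,(a+b)/2,np.linalg.norm(a-b),np.degrees(np.arctan2(*(a-b)[[1,0]])))
for (u,t) in (((283.3,123.6),(228.5,200.5)),((285.2,220),(258.5,197.5))):
    print(tri([ray(w,*u),ray(D['top'],*t)]))
# ends of the lip line
for u in ((272,20),(277.5,320)): print(onz(w,*u,.1))
plan([.445,-.368,.215],-86,10)
E
```

```text
[0.57381491 0.08351811 0.1       ] [0.58212459 0.00711562 0.1       ] [0.57796975 0.04531687 0.1       ] 0.07685304365724899 96.20719931328583
(array([0.57411953, 0.08738847, 0.09068989]), [np.float64(0.0008978514615257968), np.float64(0.0008978514615258478)])
(array([ 0.58374721, -0.00090667,  0.09093646]), [np.float64(0.0008037251182836012), np.float64(0.0008037251182836635)])
[0.55742572 0.1686529  0.1       ]
[ 0.58437759 -0.10579757  0.1       ]
4.775 [0.5789 0.0361 0.263 ] [ 0.6737  0.7389  0.007  -0.0009] F [-0.2  0.2 -0.9] g 0.702
cur yaw 5.28 z [ 0.008   0.0116 -0.9999]
[[-39.1, -17.1, 4.2, -0.0, -0.1, 9.1], [-41.3, -10.7, 4.3, -0.0, -0.1, 9.1], [-42.4, -4.0, 4.3, -0.0, -0.1, 9.1], [-42.5, 2.8, 4.4, -0.0, -0.1, 9.1], [-41.5, 9.5, 4.5, -0.0, -0.1, 9.1], [-39.5, 16.0, 4.5, -0.0, -0.1, 9.1], [-36.5, 22.0, 4.6, -0.0, -0.1, 9.1], [-32.5, 27.5, 4.7, -0.0, -0.1, 9.1], [-27.7, 32.3, 4.7, -0.0, -0.1, 9.1], [-22.2, 36.3, 4.8, -0.0, -0.1, 9.1]]
```

{"api": "step_arm", "payload": {
  "motion": [
    [-39, -17, 4, 0, 0, 9.1],
    [-41, -11, 4, 0, 0, 9.1],
    [-42, -4, 4, 0, 0, 9.1],
    [-42, 3, 4, 0, 0, 9.1],
    [-41, 10, 4, 0, 0, 9.1],
    [-40, 16, 4, 0, 0, 9.1],
    [-36, 22, 4, 0, 0, 9.1],
    [-32, 28, 4, 0, 0, 9.1],
    [-28, 32, 4, 0, 0, 9.1],
    [-22, 36, 4, 0, 0, 9.1],
    [0, 0, 0, 0, 0, 0],
    [0, 0, 0, 0, 0, 0]
  ]
}}

```text
clock: 6.28
position: [0.4454, -0.3588, 0.2141]
ee_rot: [1.0, 0.028, 0.005, -0.009]
ft_force: [0.7, -0.3, 1.1]
grip_width: 0.703
```

```bash
python3 - <<'E'
from h import *
import pickle
st(); w=info('wrist'); im=manip.camera('wrist'); cv2.imwrite('pics/w5.png',im); pickle.dump(w,open('w5.pkl','wb'))
E
```

```text
6.275 [ 0.4454 -0.3588  0.2141] [ 0.9995  0.0283  0.0048 -0.009 ] F [ 0.7 -0.3  1.1] g 0.703
```

View pics/w5.png

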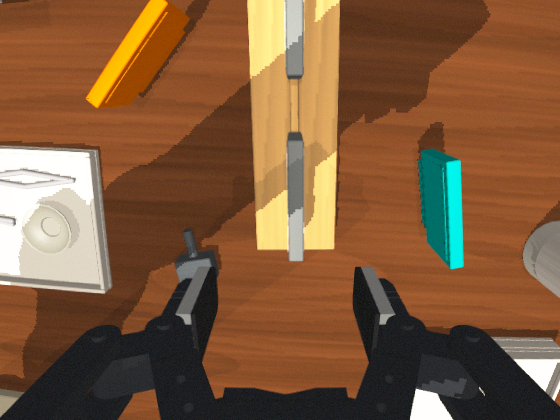

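```bash
python3 - <<'E'
from h import *
import pickle
D=pickle.load(open('d0.pkl','rb'));w=pickle.load(open('w5.pkl','rb'));im=cv2.imread('pics/w5.png')
cv2.imwrite('pics/z5.png',cv2.resize(im[125:270,255:340],None,fx=4,fy=4,interpolation=cv2.INTER_CUBIC))
a=onz(w,295.5,139.5,.1);b=onz(w,296,261,.1);print(a,b,(a+b)/2,np.linalg.norm(a-b),np.degrees(np.arctan2(*(a-b)[[1,0]])))
for (u,t) in (((295.5,139.5),(383,229.7)),((296,261),(385.8,261.7))): print(tri([ray(w,*u),ray(D['top'],*t)]))
E
```

```text
[ 0.49237788 -0.36144377  0.1       ] [ 0.39621884 -0.36819326  0.1       ] [ 0.44429836 -0.36481851  0.1       ] 0.09639562551468686 4.01505687354535
(array([ 0.49178215, -0.36267216,  0.10392201]), [np.float64(0.0016827165202587717), np.float64(0.001682716520258699)])
(array([ 0.3981779 , -0.36900779,  0.10484804]), [np.float64(0.0010958955029014728), np.float64(0.0010958955029014058)])
```

View pics/z5.png

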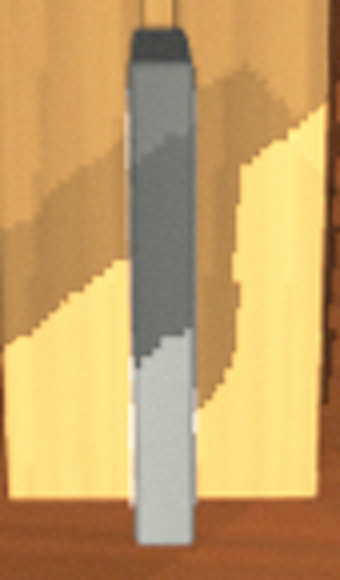

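```bash
python3 - <<'E'
from h import *
plan([.4443,-.365,.110],-86,3)
E
```

```text
6.325 [ 0.4453 -0.3588  0.2142] [ 0.9995  0.0283  0.0048 -0.0089] F [ 0.3 -0.2  0.2] g 0.705
cur yaw -86.75 z [ 0.0091  0.0182 -0.9998]
[[-0.8, 2.7, 34.7, -0.3, -0.2, -0.3], [-0.7, 2.4, 34.7, -0.3, -0.2, -0.3], [-0.6, 2.2, 34.7, -0.3, -0.2, -0.3]]
```

{"api": "step_arm", "payload": {
  "motion": [
    [-1, 2.5, 35, -0.35, -0.2, -0.3],
    [-1, 2.5, 35, -0.35, -0.2, -0.3],
    [-1, 2.5, 35, -0.35, -0.2, -0.3],
    [0, 0, 0, 0, 0, 0]
  ]
}}

```text
clock: 6.82
position: [0.4486, -0.3591, 0.1074]
ee_rot: [0.999, 0.044, 0.002, -0.0]
ft_force: [0.3, -0.4, 2.0]
grip_width: 0.706
```

```bash
python3 - <<'E'
from h import *
plan([.4443,-.365,.062],-86,3)
w=info('wrist'); im=manip.camera('wrist'); cv2.imwrite('pics/w6.png',im)
E
```

```text
6.825 [ 0.4486 -0.3591  0.1074] [ 9.99e-01  4.37e-02  1.70e-03 -5.00e-04] F [ 0.3 -0.4  2. ] g 0.706
cur yaw -84.99 z [ 0.0034  0.0011 -1.    ]
[[-1.7, 1.8, 15.1, -0.0, -0.1, 0.3], [-1.6, 1.8, 15.1, -0.0, -0.1, 0.3], [-1.6, 1.8, 15.1, -0.0, -0.1, 0.3]]
```

View pics/w6.png

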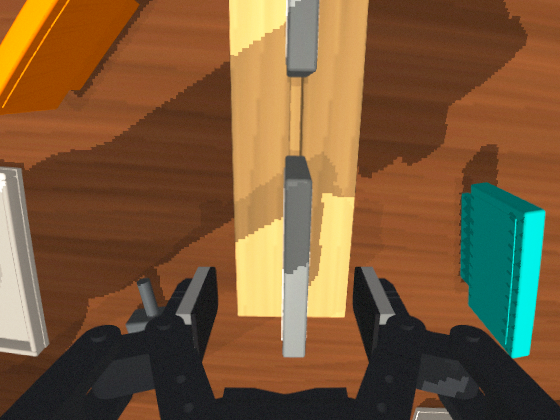

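{"api": "step_arm", "payload": {
  "motion": [
    [-2, 3, 15, 0, 0, 0.3],
    [-2, 3, 15, 0, 0, 0.3],
    [-1.5, 2, 15, 0, 0, 0.3],
    [0, 0, 0, 0, 0, 0]
  ]
}}

```text
clock: 7.38
position: [0.4467, -0.3693, 0.0642]
ee_rot: [0.999, 0.036, 0.005, 0.001]
ft_force: [-0.2, 1.0, 0.0]
grip_width: 0.697
```

```bash
python3 - <<'E'
from h import *
plan([.4443,-.365,.062],-86,1)
w=info('wrist'); im=manip.camera('wrist'); cv2.imwrite('pics/w7.png',im)
for d in (.048,-.048):
  c,s=np.cos(np.radians(4)),np.sin(np.radians(4)); print(proj(w,[.4443+d*c,-.365+d*s,.1]))
E
```

```text
7.375 [ 0.4467 -0.3693  0.0642] [9.993e-01 3.590e-02 5.100e-03 8.000e-04] F [-0.2  1.   0. ] g 0.697
cur yaw -85.88 z [ 0.0102 -0.0013 -0.9999]
[[-2.1, -4.4, 2.1, 0.1, -0.6, 0.1]]
[272.37300712 200.6620937 ]
[274.7569575  423.30489165]
```

View pics/w7.png

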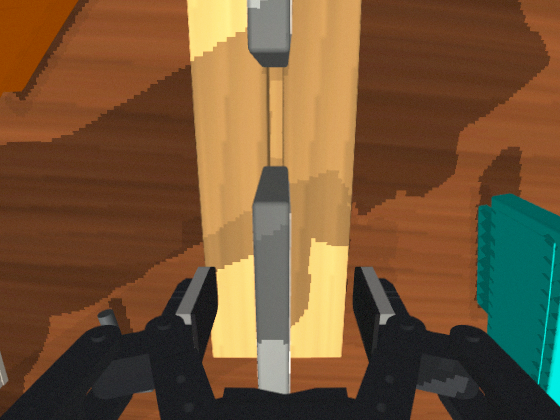

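{"api": "step_arm", "payload": {
  "motion": [
    [-2, -4, 2, 0, -0.6, 0],
    [0, 0, 0, 0, 0, 0]
  ]
}}

```text
clock: 7.68
position: [0.445, -0.3657, 0.0633]
ee_rot: [0.999, 0.036, 0.0, 0.002]
ft_force: [-0.4, 0.4, -0.2]
grip_width: 0.701
```

```bash
python3 - <<'E'
from h import *
plan([.4443,-.365,.062],-86,1)
E
```

```text
7.675 [ 0.445  -0.3657  0.0633] [9.994e-01 3.600e-02 2.000e-04 1.600e-03] F [-0.4  0.4 -0.2] g 0.701
cur yaw -85.88 z [ 6.0e-04 -3.1e-03 -1.0e+00]
[[-0.6, -0.7, 1.3, 0.2, -0.0, 0.1]]
```

Well centred; close.

{"api": "step_arm", "payload": {
  "motion": [
    [0, 0, 0, 0.2, 0, 0],
    [0, 0, 0, 0, 0, 0],
    [0, 0, 0, 0, 0, 0],
    [0, 0, 0, 0, 0, 0],
    [0, 0, 0, 0, 0, 0]
  ],
  "jaw": 0,
  "force": 50
}}

```text
clock: 8.3
position: [0.4454, -0.3656, 0.0639]
ee_rot: [0.999, 0.036, 0.001, -0.0]
ft_force: [-0.3, 0.5, -0.7]
grip_width: 0.134
```

```bash
python3 - <<'E'
from h import *
st(); w=info('wrist'); im=manip.camera('wrist'); cv2.imwrite('pics/w8.png',im)
E
```

```text
8.3 [ 0.4454 -0.3656  0.0639] [ 9.993e-01  3.620e-02  6.000e-04 -2.000e-04] F [-0.3  0.5 -0.7] g 0.134
```

View pics/w8.png

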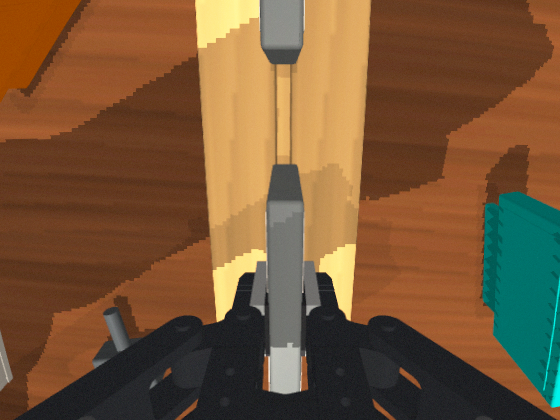

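{"api": "step_arm", "payload": {
  "motion": [
    [0, 0, -15, 0, 0, 0],
    [0, 0, -35, 0, 0, 0],
    [0, 0, -50, 0, 0, 0],
    [0, 0, -50, 0, 0, 0],
    [0, 0, -30, 0, 0, 0],
    [0, 0, 0, 0, 0, 0]
  ]
}}

```text
clock: 9.1
position: [0.4441, -0.3667, 0.2544]
ee_rot: [0.999, 0.035, 0.001, 0.001]
ft_force: [-0.7, 0.7, -2.0]
grip_width: 0.133
```

```bash
python3 - <<'E'
from h import *
w=info('wrist'); im=manip.camera('wrist'); cv2.imwrite('pics/w9.png',im)
plan([.577,.044,.230],6.2,12)
E
```

```text
9.15 [ 0.4438 -0.3663  0.2531] [9.994e-01 3.490e-02 8.000e-04 1.000e-04] F [-0.1 -0.3 -1.6] g 0.132
cur yaw -86.0 z [ 1.5e-03 -2.0e-04 -1.0e+00]
[[13.5, -33.3, 1.9, 0.0, -0.0, -7.7], [17.8, -31.2, 1.9, 0.0, -0.0, -7.7], [21.8, -28.6, 1.9, 0.0, -0.0, -7.7], [25.4, -25.4, 1.9, 0.0, -0.0, -7.7], [28.6, -21.8, 1.9, 0.0, -0.0, -7.7], [31.3, -17.8, 1.9, 0.0, -0.0, -7.7], [33.4, -13.4, 1.9, 0.0, -0.0, -7.7], [34.8, -8.8, 1.9, 0.0, -0.0, -7.7], [35.7, -4.1, 1.9, 0.0, -0.0, -7.7], [35.9, 0.7, 1.9, 0.0, -0.0, -7.7], [35.5, 5.5, 1.9, 0.0, -0.0, -7.7], [34.5, 10.2, 1.9, 0.0, -0.0, -7.7]]
```

View pics/w9.png

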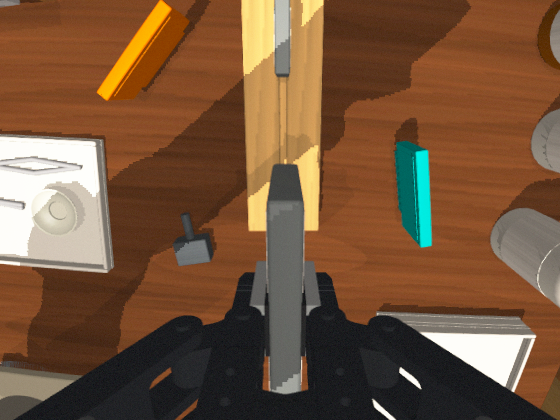

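{"api": "step_arm", "payload": {
  "motion": [
    [13, -33, 0, 0, 0, -7.7],
    [18, -31, 0, 0, 0, -7.7],
    [22, -29, 0, 0, 0, -7.7],
    [25, -25, 0, 0, 0, -7.7],
    [29, -22, 0, 0, 0, -7.7],
    [31, -18, 0, 0, 0, -7.7],
    [33, -13, 0, 0, 0, -7.7],
    [35, -9, 0, 0, 0, -7.7],
    [36, -4, 0, 0, 0, -7.7],
    [36, 1, 0, 0, 0, -7.7],
    [35, 5, 0, 0, 0, -7.7],
    [34, 10, 0, 0, 0, -7.7],
    [0, 0, 0, 0, 0, 0],
    [0, 0, 0, 0, 0, 0]
  ]
}}

```text
clock: 10.9
position: [0.5613, 0.0585, 0.2385]
ee_rot: [0.648, 0.761, -0.008, -0.008]
ft_force: [-0.0, -0.5, -1.1]
grip_width: 0.13
```

```bash
python3 - <<'E'
from h import *
import pickle
plan([.578,.045,.200],6.2,3)
w=info('wrist'); im=manip.camera('wrist'); cv2.imwrite('pics/w10.png',im);pickle.dump(w,open('w10.pkl','wb'))
E
```

```text
10.9 [0.5613 0.0585 0.2385] [ 0.6481  0.7615 -0.008  -0.0077] F [-0.  -0.5 -1.1] g 0.13
cur yaw 9.2 z [-0.0221 -0.0022 -0.9998]
[[-5.3, 5.1, 12.7, -0.4, -0.0, 1.0], [-5.3, 5.1, 12.8, -0.4, -0.0, 1.0], [-5.2, 5.1, 12.8, -0.4, -0.0, 1.0]]
```

View pics/w10.png

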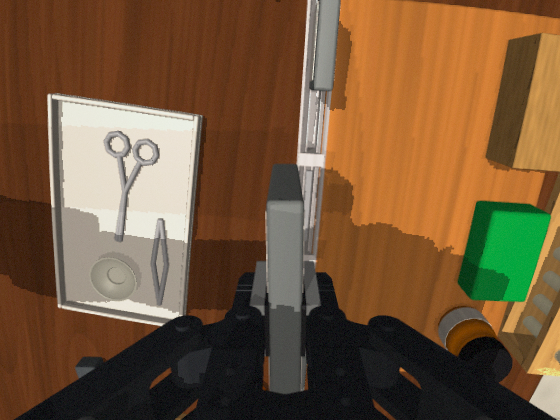

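{"api": "step_arm", "payload": {
  "motion": [
    [-5, 5, 10, -0.4, 0, 1],
    [-5, 5, 10, -0.4, 0, 1],
    [-5, 5, 10, -0.4, 0, 1],
    [0, 0, 0, 0, 0, 0],
    [0, 0, 0, 0, 0, 0]
  ]
}}

```text
clock: 11.58
position: [0.5783, 0.0421, 0.2053]
ee_rot: [0.671, 0.741, -0.0, -0.0]
ft_force: [0.4, -1.1, -0.7]
grip_width: 0.135
```

```bash
python3 - <<'E'
from h import *
import pickle
plan([.578,.0455,.175],6.2,2)
w=info('wrist'); im=manip.camera('wrist'); cv2.imwrite('pics/w11.png',im);pickle.dump(w,open('w11.pkl','wb'))
d=np.array([np.cos(np.radians(96.2)),np.sin(np.radians(96.2)),0])
for k in (.039,.049): print(proj(w,np.array([.578,.0445,.1])+k*d))
E
```

```text
11.575 [0.5783 0.0421 0.2053] [ 6.712e-01  7.413e-01 -3.000e-04 -5.000e-04] F [ 0.4 -1.1 -0.7] g 0.135
cur yaw 5.68 z [-1.1e-03  2.0e-04 -1.0e+00]
[[1.7, 0.0, 15.1, -0.0, -0.0, -0.3], [1.7, 0.0, 15.1, -0.0, -0.0, -0.3]]
[286.3073659  149.60489618]
[286.19375365 135.20050403]
```

View pics/w11.png

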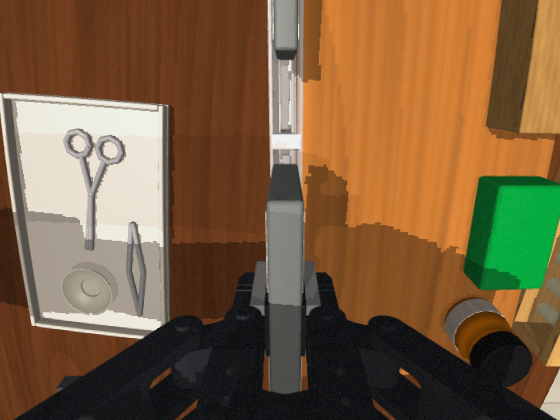

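{"api": "step_arm", "payload": {
  "motion": [
    [1.7, 0, 15, 0, 0, -0.3],
    [1.7, 0, 15, 0, 0, -0.3],
    [0, 0, 9, 0, 0, 0],
    [0, 0, 0, 0, 0, 0],
    [0, 0, 0, 0, 0, 0]
  ]
}}

```text
clock: 12.25
position: [0.5775, 0.0465, 0.1633]
ee_rot: [0.667, 0.746, -0.0, -0.001]
ft_force: [-0.4, 0.1, -0.6]
grip_width: 0.136
```

```bash
python3 - <<'E'
from h import *
import pickle
plan([.578,.0455,.155],6.2,1)
w=info('wrist'); im=manip.camera('wrist'); s=manip.camera('side')
cv2.imwrite('pics/w12.png',np.hstack([cv2.resize(im[60:260,185:385],None,fx=2,fy=2),cv2.resize(s[140:240,210:310],None,fx=4,fy=4)]))
d=np.array([np.cos(np.radians(96.2)),np.sin(np.radians(96.2)),0])
for k in (.039,.049): print((proj(w,np.array([.578,.0445,.1])+k*d)-[185,60])*2)
E
```

```text
12.25 [0.5775 0.0465 0.1633] [ 6.665e-01  7.455e-01 -4.000e-04 -7.000e-04] F [-0.4  0.1 -0.6] g 0.136
cur yaw 6.4 z [-1.6e-03  4.0e-04 -1.0e+00]
[[-1.0, 0.4, 8.3, -0.1, -0.0, 0.2]]
[205.9739489  217.33060001]
[206.18682373 183.64651101]
```

View pics/w12.png

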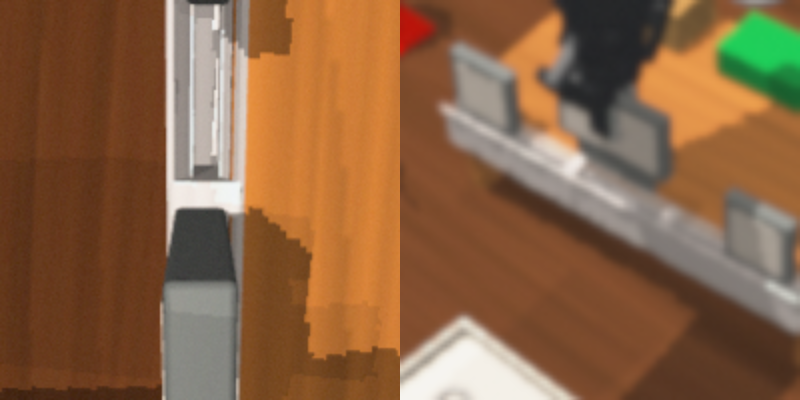

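```bash
python3 - <<'E'
from h import *
o=manip.get_obs(); w=info('wrist'); R=Ro.from_quat(o['ee_rot']).as_matrix(); p=np.array(o['position'])
for zz in (.036,-.024,-.046):
  for yy in (-.006,.006): print(zz,yy,((proj(w,p+R@np.array([.0469,yy,-zz]))-[185,60])*2).round(1))
X=np.array([.578,.0455,.1]); print((proj(w,X)-[185,60])*2)
E
```

```text
0.036 -0.006 [170.6 288.9]
0.036 0.006 [246.1 288.9]
-0.024 -0.006 [180.2 211.4]
-0.024 0.006 [230.5 211.4]
-0.046 -0.006 [182.3 194.6]
-0.046 0.006 [227.1 194.6]
[205.28553445 336.83248252]
```

{"api": "step_arm", "payload": {
  "motion": [
    [-1, 0.5, 8, 0, 0, 0.2],
    [0, 0, 8, 0, 0, 0],
    [0, 0, 6, 0, 0, 0],
    [0, 0, 0, 0, 0, 0]
  ]
}}

```text
clock: 12.85
position: [0.5783, 0.0454, 0.14]
ee_rot: [0.668, 0.744, -0.0, -0.001]
ft_force: [0.3, -0.1, -1.2]
grip_width: 0.136
```

```bash
python3 - <<'E'
from h import *
import pickle
plan([.578,.046,.135],6.2,1)
w=info('wrist'); im=manip.camera('wrist'); s=manip.camera('side')
cv2.imwrite('pics/w13.png',np.hstack([cv2.resize(im[60:260,185:385],None,fx=2,fy=2),cv2.resize(s[140:240,210:310],None,fx=4,fy=4)]))
E
```

```text
12.85 [0.5783 0.0454 0.14  ] [ 6.680e-01  7.442e-01 -1.000e-04 -6.000e-04] F [ 0.3 -0.1 -1.2] g 0.136
cur yaw 6.18 z [-9.e-04  7.e-04 -1.e+00]
[[0.6, -0.2, 5.0, -0.0, -0.0, -0.0]]
```

View pics/w13.png

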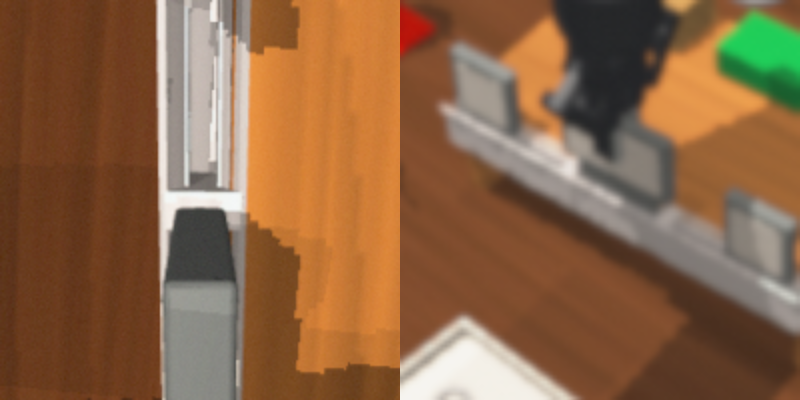

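{"api": "step_arm", "payload": {
  "motion": [
    [0.5, 0, 4, 0, 0, 0],
    [0, 0, 4, 0, 0, 0],
    [0, 0, 3, 0, 0, 0],
    [0, 0, 0, 0, 0, 0]
  ]
}}

```text
clock: 13.45
position: [0.5791, 0.046, 0.1299]
ee_rot: [0.668, 0.744, 0.001, 0.0]
ft_force: [-1.6, 0.0, 3.1]
grip_width: 0.136
```

{"api": "step_arm", "payload": {
  "motion": [
    [0, 0, 3, 0, 0, 0],
    [0, 0, 3, 0, 0, 0],
    [0, 0, 3, 0, 0, 0]
  ]
}}

```text
clock: 13.82
position: [0.5796, 0.0461, 0.1236]
ee_rot: [0.668, 0.744, 0.002, -0.0]
ft_force: [-18.4, -1.2, 46.1]
grip_width: 0.132
```

{"api": "step_arm", "payload": {
  "motion": [
    [0, 0, 1, 0, 0, 0],
    [0, 0, 1.5, 0, 0, 0]
  ]
}}

```text
clock: 14.08
position: [0.58, 0.0462, 0.1238]
ee_rot: [0.668, 0.744, 0.003, -0.0]
ft_force: [-8.1, -0.1, 19.7]
grip_width: 0.136
```

```bash
python3 - <<'E'
from h import *
st()
w=info('wrist'); im=manip.camera('wrist'); s=manip.camera('side'); t=manip.camera('top')
cv2.imwrite('pics/w14.png',np.hstack([cv2.resize(im[60:260,185:385],None,fx=2,fy=2),cv2.resize(s[140:240,210:310],None,fx=4,fy=4)]))
cv2.imwrite('pics/t14.png',t); cv2.imwrite('pics/s14.png',s)
st()
E
```

```text
14.075 [0.58   0.0462 0.1238] [ 6.680e-01  7.441e-01  2.800e-03 -1.000e-04] F [-8.1 -0.1 19.7] g 0.136
14.225 [0.58   0.0462 0.1238] [ 6.680e-01  7.441e-01  2.800e-03 -1.000e-04] F [-7.1 -0.2 18.1] g 0.131
```

View pics/w14.png

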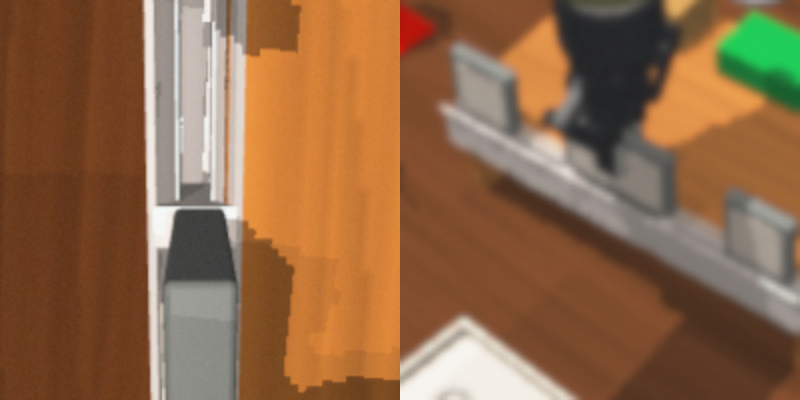

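View pics/s14.png

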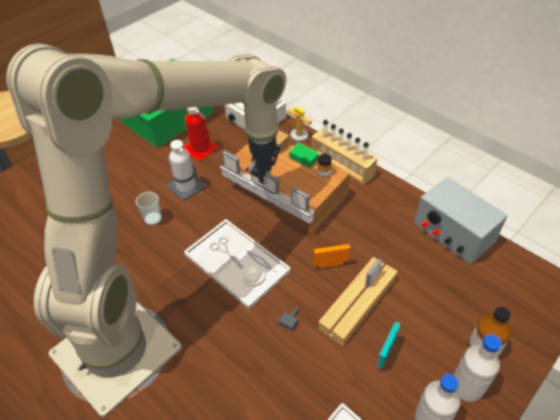

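```bash
python3 - <<'E'
from h import *
manip.hand_in(); st()
E
```

```text
the job is handed in; nothing more can be done
the job is handed in; nothing more can be done
```

I pressed the air-duster cap and let it spring back, fitted the wide label holder into the empty bay, and handed in with it still gripped and pressed down. The hand-in reports no verdict. It went in at about 14.2 s of the 48 s allowed.

- **Cap:** I pressed it down to its stop twice with closed fingers. The tool bottomed at a height of 0.174 m, with up to 46 N. I judged its return only from the later side picture, where it looks up.
- **Holder:** I lifted the wide holder straight out of the block and pushed its tongue into the bay. The spring pushed back with about 3 N at first contact. The shoulders then hit a hard stop at tool height 0.1236 m, against 0.124 m expected.
- **Last checks:** The push was steady at about 18 N upward. From the tool height, the holder's origin sits about 22 mm below the bay's mouth. The gripper opening fits a firm hold on the 12 mm frame, and the pictures showed no slip. The narrow holder and the other things looked undisturbed in the last side picture.
- **Disagreements:**
  - The tool moved about 2 mm towards the back of the channel under load, with about 7 N sideways, which suggests the tongue leans on the rear wall. The channel's clearance should keep that within the 5 mm allowed.
  - Heights measured from two views differed from the listed ones by up to about 1 cm at the cap and the end blocks. For the final moves I used the listed heights, which the contacts confirmed.

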